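# Peg the sprung catch open and lift out the jar lid

### The job

The terracotta jar lid in the jig is held down by a sprung steel catch. Push the thick tapered wooden peg with the red top, point down, fully home into the catch's slot so that it wedges the catch open, let go and leave it standing there; then lift the lid out by its knob and set it down gently, knob up, in the middle of the wooden ware board.

Things in the scene. Friction and masses are not known exactly. Their poses are not given: they have to be found in the camera images.
- slot (a point): Peg slot of a fixed plywood jig: blue post at -x, sprung steel tail plate at +x, 18 mm apart, 52 mm wide in y, flared to a 40 mm mouth 52 mm above the floor. Point: on the slot's floor (15 mm over the table), where a home peg's axis ends up; z up, +x away from the lid. Aim the peg 4 mm to -x and push straight down: it shoves the tail 16 mm to +x (up to 20 N down), stands on the floor and stays.
- peg_mid (a point): Thick round peg, light wood, red top: 95 mm long, 34 mm diameter, lowest 32 mm tapering to a 10 mm flat point; 60 g. Stands point down, tip 10 mm over the table, in one of three sockets (80 mm apart along this point's x) of a dark wood stand 40 mm high; a thin green-collared peg and a clay stamp in the others are no use. Point: the peg's centre, 47.5 mm above its tip; z to the red top.
- lid_mid (a point): Terracotta lid: disc 90 mm across, 11 mm thick, round knob 28 mm across at its centre, 12 to 44 mm above the underside; 180 g. Starts in the jig between four brass studs, underside 15 mm over the table, 107 mm to -x of the slot point; the catch's nose (top 37 mm over the table) overlaps its rim by 8 mm until pegged open, then it lifts straight up. Point: on its axis, 22 mm above the underside; z up.
- board: Empty wooden ware board lying fixed on the table, 180 mm (x) by 160 mm (y), 15 mm thick. Origin at the centre of its underside, z up.
Things that resemble listed ones, but are neither listed nor needed, are in the scene too. What is shaped like the part that bears peg_mid but blue is not meant.

How it is judged:
By the outcome, as a careful person would: the job done as asked, in the order asked, and still so for the second after the job is handed in, with the robot touching nothing.
It also fails if it takes over 56 s, if anything falls off the work surface, if the arm or the gripper's body presses on something with over 40 N, if the wrist force passes 120 N, or if a joint passes its speed limit or range.

### The arm

A 7-joint arm with a two-finger parallel gripper is mounted at the origin on the work surface. World frame = base frame: x ahead of the robot, y to its left, z up, the work surface at z = 0. Lengths are in m, angles in rad, forces in N, time in s.
With the tool pointing down it reaches from about 0.425 to 0.95 m from the base axis. Payload 16.7 kg.
Tool frame: the origin (TCP) lies on the centre line of the jaws, within the pads' length; the fingertips stand 8 mm ahead of it and the grasp point (between the pads) lies 11 mm behind it; z points along the fingers, y is the direction in which the jaws open and shut (so a half turn about z gives the same grasp; the last joint's range is limited). The gripper opens to 94 mm and grips with 3 to 60 N. Pads are 16 mm wide; open, the fingers measure 119 mm over their backs; the gripper's body (75 mm by 177 mm) begins 78 mm behind the grasp point.
Start: joints at [-1.276, 0.426, 0.074, 1.606, -0.034, 1.111, -0.067], TCP at [0.29, 0.609, 0.213] pointing down, gripper open.
Joint ranges: [-2.85, 2.85], [-0.5, 2.14], [-1.23, 1.37], [0.21, 2.46], [-1.02, 4.16], [0.16, 2.05], [-2.73, 2.73]. Speed limits (rad/s): [1.89, 1.89, 2.39, 2.39, 3.01, 3.01, 3.01].

### API

Orientations are given as a unit quaternion [w, x, y, z].
In Python, from plant import robot gives the robot as it stands. The module is installed in compiled form; this text tells all that it offers.
- The arm moves only by the tool step_arm, never from a script. Its arguments are lists of equal length, an entry for each row: "delta_pos": the shift along the tool's x, y, z in m, a list of three; "rot": the turn, a rotation vector about the tool's x, y, z in rad, a list of three; "fingers": the opening, from 0 (shut) to 1 (fully open). In form: {"delta_pos": [[tx, ty, tz], ...], "rot": [[ax, ay, az], ...], "fingers": [fingers, ...]}. A call has exactly 8 rows; each row shifts and turns the commanded pose from where the row before left it, along the tool's axes as they then stand; what a row does not reach is not made up. A row lasts 1/12 s, in which the tool goes at most 41.7 mm and 7.16 degrees, less where a joint would pass 70% of its speed; a pose out of reach is approached as far as the arm can. A call with a gripper value outside its range is refused whole. The fingers move at their own pace and stop on an object; "newtons" is the grip in N (left out, the last holds). Time passes only in rows, so rows that do not move let the fingers close, or fill a call up. It gives the time, the measured TCP pose, the force and the opening at its end, in the units of the state.
- robot.state(): the state, without advancing time (a new reading comes with each control period).
- robot.snapshot(name): name is "side" or "top" or "wrist"; returns the picture (384x512x3 uint8, red, green, blue); there is no depth.
- robot.camera_model(name): a dict with "camera_matrix" (3x3 intrinsics, pixels), "rvec" (rotation vector, rad) and "tvec" (3), from world to camera coordinates, as OpenCV has them. Camera axes: x right, y down, z forward; pixel columns grow to the right and rows downward; lengths in m; the calibration is good to about 2 mm. A picture is of the moment at which its call begins: read the wrist's pose just before it. camera_model takes no time and is no camera call; for the wrist camera it gives the pose at the moment of the call.
- robot.hand_in(): hands the job in, once; it reports no verdict.
The state is a dict: "t": time; "qpos": joint angles; "qd": joint speeds; "tau": joint torques, N m; "eef_pos": TCP position; "tool_rot": TCP orientation; "force": force on the tool from outside, world axes, zero at the start; "torque": the same for the moment, N m; "finger_gap": opening from 0.0 (shut) to 1.0 (fully open).
Only numpy, scipy, OpenCV 4.12 (cv2) and the standard library are available. Lean on these libraries where they do the work, as an engineer would, in place of code of your own. Each camera call takes 0.05 s, during which the arm holds its last target. There are 200 camera calls.

## Working session

There is one attempt and no reset: what is moved stays moved. The work goes in short steps, Python scripts to look and compute and a tool call to move; the robot and the scene stay as the last step left them, time stands still between calls to the robot, and variables do not carry over. Pictures are saved under pics/ and viewed, about 8 in all and at most 12, crops included, and the job is handed in when it is done.

Besides the shell and the picture viewer there is one more tool, called after "Call:" by a JSON object that holds its "api" and its "payload". step_arm: Moves the arm, as the interface text tells. Its arguments: {"type":"object","properties":{"delta_pos":{"type":"array"},"rot":{"type":"array"},"fingers":{"type":"array"},"newtons":{"type":"number"}},"required":["delta_pos","rot","fingers"]}

```bash
mkdir -p pics; cat > h.py <<'E'
import numpy as np, cv2
from plant import robot
def cam(n):
    m=robot.camera_model(n); R=cv2.Rodrigues(np.array(m["rvec"],float))[0]
    return np.array(m["camera_matrix"],float),R,np.array(m["tvec"],float).ravel()
def snap(n,f=None):
    c=cam(n); im=robot.snapshot(n)
    if f: cv2.imwrite(f"pics/{f}.png",im[:,:,::-1])
    return im,c
def onz(c,uv,z):
    K,R,t=c; o=-R.T@t; d=R.T@np.linalg.inv(K)@np.array([*uv,1.]); return o+d*(z-o[2])/d[2]
def proj(c,p):
    K,R,t=c; q=K@(R@np.array(p)+t); return q[:2]/q[2]
E
python3 - <<'E'
from h import *
s=robot.state(); print(s['tool_rot'],s['eef_pos'])
a,ca=snap('top','top1'); b,cb=snap('side','side1')
np.savez('m.npz',a=a,b=b)
for c in(ca,cb): print(-c[1].T@c[2])
E
```

```text
[-9.04482804e-05  2.20602020e-01  9.75363709e-01 -6.13834373e-04] [0.29028837 0.6089324  0.21278509]
[0.34917508 0.041336   0.86136204]
[ 0.33830714 -0.53453161  0.63741937]
```

View pics/top1.png

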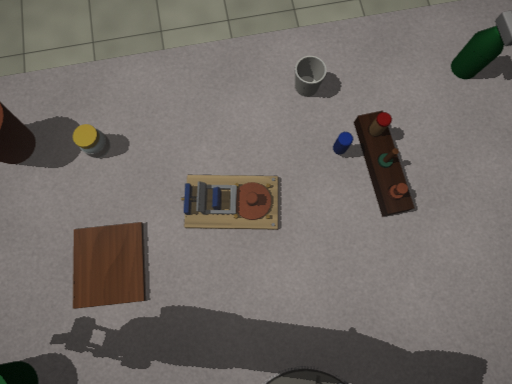

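View pics/side1.png

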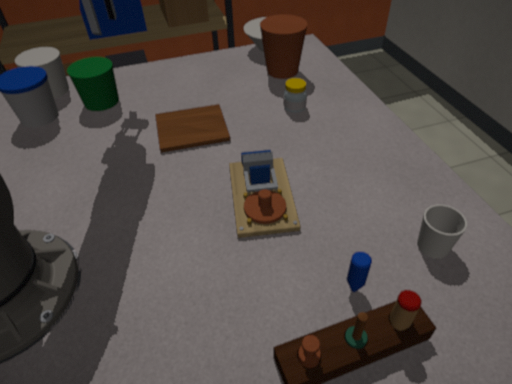

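```bash
python3 - <<'E'
from h import *
d=np.load('m.npz');a=d['a'];b=d['b']
c1=cv2.resize(a[165:240,175:290],None,fx=6.5,fy=6.5,interpolation=cv2.INTER_CUBIC)[:300]
A=cv2.resize(a[168:238,178:286],(756,490),interpolation=cv2.INTER_CUBIC)
B=cv2.resize(b[145:240,222:304],(492,570),interpolation=cv2.INTER_CUBIC)
cv2.imwrite('pics/ca.png',A[:,:,::-1]);cv2.imwrite('pics/cb.png',B[:,:,::-1])
ca,cb=cam('top'),cam('side')
# red top
for im,c in((a,ca),(b,cb)):
    m=((im[...,0]>120)&(im[...,1]<40)&(im[...,2]<45)).astype('u1')
    n,l,s,ce=cv2.connectedComponentsWithStats(m)
    for i in range(1,n):
        if s[i,4]>20: print('red',ce[i],s[i],onz(c,ce[i],.105))
for n,uv,z in[('board corners',(74,229),.015),('',(142,223),.015),('',(145,300),.015),('',(76,307),.015),('jig',(186,176),.015),('',(278,176),.015),('',(278,229),.015),('',(186,229),.015),('lid',(255,200),.026),('stand',(357,116),.04),('',(381,112),.04),('',(412,208),.04),('',(386,215),.04)]: print(n,onz(ca,uv,z).round(4))
E
```

```text
board corners [0.5339 0.4432 0.015 ]
 [0.5186 0.2844 0.015 ]
 [0.344  0.2974 0.015 ]
 [0.3574 0.4511 0.015 ]
jig [0.6133 0.1663 0.015 ]
 [ 0.572  -0.0532  0.015 ]
 [ 0.4457 -0.0277  0.015 ]
 [0.4854 0.1844 0.015 ]
lid [0.5216 0.0129 0.026 ]
stand [ 0.6791 -0.2706  0.04  ]
 [ 0.6785 -0.331   0.04  ]
 [ 0.4336 -0.3383  0.04  ]
 [ 0.4288 -0.2753  0.04  ]
```

View pics/ca.png

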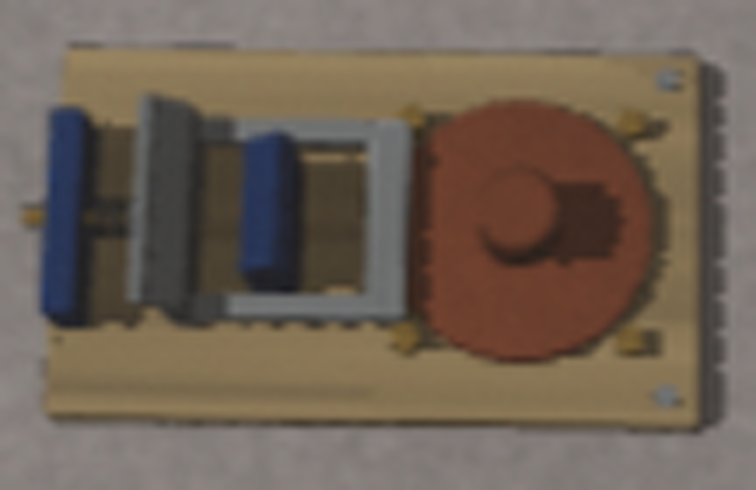

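```bash
cat >> h.py <<'E'
def tf():
    from scipy.spatial.transform import Rotation as Ro
    s=robot.state(); q=s['tool_rot']; return np.array(s['eef_pos']),Ro.from_quat([*q[1:],q[0]]).as_matrix(),s
def report():
    p,R,s=tf(); print('t',round(s['t'],2),'p',p.round(4),'yawY',np.degrees(np.arctan2(R[1,1],R[0,1])).round(2),'tilt z',R[:,2].round(4),'F',np.round(s['force'],1),'gap',round(s['finger_gap'],3),'q',np.round(s['qpos'],2))
def blobs(im,lo,hi,amin=20):
    h=cv2.cvtColor(im,cv2.COLOR_RGB2HSV); m=cv2.inRange(h,np.array(lo),np.array(hi))
    if lo[0]==0: m|=cv2.inRange(h,np.array([172,*lo[1:]]),np.array([180,*hi[1:]]))
    return [c for c in sorted(cv2.findContours(m,cv2.RETR_EXTERNAL,cv2.CHAIN_APPROX_NONE)[0],key=cv2.contourArea,reverse=True) if cv2.contourArea(c)>amin]
E
python3 - <<'E'
from h import *
d=np.load('m.npz');a=d['a'];b=d['b'];ca,cb=cam('top'),cam('side')
for im,c,n in((a,ca,'top'),(b,cb,'side')):
    for k in blobs(im,(0,215,90),(4,255,255)):
        e=cv2.fitEllipse(k); print(n,'red',e,onz(c,e[0],.105).round(4))
    for k in blobs(im,(3,120,60),(10,214,255),40)[:5]:
        e=cv2.fitEllipse(k); print(n,'terra',np.round(e[0],1),np.round(e[1],1),onz(c,e[0],.024).round(4))
roi=a.copy(); roi[:, :178]=0; roi[:,290:]=0
h=cv2.cvtColor(a,cv2.COLOR_RGB2HSV); print(h[120,383],h[180,240],h[200,242],h[265,110],h[200,60])
for k in blobs(roi,(11,70,60),(30,255,255),300)[:2]:
    r=cv2.minAreaRect(k); pts=cv2.boxPoints(r); w=np.array([onz(ca,p,.015)[:2] for p in pts]); print('jig',w.round(4).tolist(),w.mean(0))
roi=a.copy(); roi[:, 150:]=0; roi[:210]=0;roi[315:]=0
for k in blobs(roi,(3,100,50),(20,255,255),1000)[:1]:
    r=cv2.minAreaRect(k); w=np.array([onz(ca,p,.015)[:2] for p in cv2.boxPoints(r)]); print('board',w.round(4).tolist(),w.mean(0))
E
```

```text
top terra [253.  200.8] [33.6 36.9] [0.5211 0.0179 0.024 ]
top terra [398.4 189.8] [12.2 18.3] [ 0.4836 -0.3264  0.024 ]
side red ((409.6039123535156, 298.5577697753906), (13.011359214782715, 19.813949584960938), 113.56407928466797) [ 0.6372 -0.3075  0.105 ]
side terra [311.4  19.5] [ 47.2 179.6] [1.0024 0.8578 0.024 ]
side terra [158.2  48.7] [ 18.4 180.7] [0.4265 0.8246 0.024 ]
side terra [32.9  9.9] [22.1 97.6] [0.0048 1.356  0.024 ]
side terra [264.8 206. ] [30.5 39.9] [0.5231 0.0148 0.024 ]
side terra [309.7 347.8] [19.8 27.2] [ 0.4884 -0.2957  0.024 ]
[  1 208 104] [ 19  95 139] [  9 146 108] [ 11 147  80] [  7  18 130]
jig [[0.6167, 0.1707], [0.5749, -0.0513], [0.4484, -0.0259], [0.4886, 0.1887]] [0.53216697 0.07054921]
board [[0.545, 0.4508], [0.5195, 0.2861], [0.3337, 0.3013], [0.3581, 0.4577]] [0.43907346 0.37397859]
```

```bash
cat >> h.py <<'E'
def plan(tgt,yawY,n):
    """print rows: world target, jaw yaw deg (None keep), n rows; rounded and simulated"""
    from scipy.spatial.transform import Rotation as Ro
    p,R,s=tf(); tgt=np.array(tgt,float)
    y0=np.degrees(np.arctan2(R[1,1],R[0,1])); dy=0 if yawY is None else (yawY-y0)
    dy=(dy+180)%360-180 if abs(dy)>180 else dy
    dr=round(-np.radians(dy)/n,4); out=[]
    for i in range(n):
        d=(R.T@((tgt-p)/(n-i))).round(4); out.append(d.tolist()); p=p+R@d; R=R@Ro.from_rotvec([0,0,dr]).as_matrix()
    for i in range(0,n,8): print(out[i:i+8])
    print('rz',dr,'deg',np.degrees(dr).round(2),'end',p.round(4),np.degrees(np.arctan2(R[1,1],R[0,1])).round(1))
E
python3 -c "
from h import *
report(); plan((.615,-.30,.26),-90,24)
print((cam('wrist')[1]@tf()[1]).round(2), tf()[1].T@(-cam('wrist')[1].T@cam('wrist')[2]-tf()[0]))"
```

```text
t 0.1 p [0.2903 0.6089 0.2129] yawY 64.51 tilt z [-4.0e-04 -1.1e-03 -1.0e+00] F [-0.3  0.   0. ] gap 0.998 q [-1.28  0.43  0.07  1.61 -0.03  1.11 -0.07]
[[-0.0285, -0.0284, -0.0019], [-0.0315, -0.025, -0.0019], [-0.0341, -0.0213, -0.0019], [-0.0363, -0.0173, -0.0019], [-0.038, -0.0132, -0.0019], [-0.0392, -0.0088, -0.0019], [-0.04, -0.0044, -0.0019], [-0.0402, 0.0002, -0.0019]]
[[-0.0399, 0.0047, -0.0019], [-0.0392, 0.0091, -0.0019], [-0.0379, 0.0135, -0.0019], [-0.0362, 0.0176, -0.002], [-0.0339, 0.0216, -0.0019], [-0.0313, 0.0252, -0.002], [-0.0283, 0.0286, -0.0019], [-0.0249, 0.0316, -0.002]]
[[-0.0212, 0.0342, -0.0019], [-0.0172, 0.0363, -0.002], [-0.0131, 0.038, -0.0019], [-0.0087, 0.0393, -0.002], [-0.0042, 0.04, -0.0019], [0.0003, 0.0402, -0.002], [0.0048, 0.04, -0.0019], [0.0092, 0.0392, -0.002]]
rz 0.1124 deg 6.44 end [ 0.615 -0.3    0.26 ] -90.1
[[ 0.    1.   -0.  ]
 [-0.96  0.   -0.28]
 [-0.28  0.    0.96]] [ 0.07998851 -0.00058663 -0.1708755 ]
```

Call:
{"api": "step_arm", "payload": {"delta_pos": [[-0.0285,-0.0284,-0.002],[-0.0315,-0.025,-0.002],[-0.0341,-0.0213,-0.002],[-0.0363,-0.0173,-0.002],[-0.038,-0.0132,-0.002],[-0.0392,-0.0088,-0.002],[-0.04,-0.0044,-0.002],[-0.0402,0.0002,-0.002]], "rot": [[0,0,0.1124],[0,0,0.1124],[0,0,0.1124],[0,0,0.1124],[0,0,0.1124],[0,0,0.1124],[0,0,0.1124],[0,0,0.1124]], "fingers": [1,1,1,1,1,1,1,1]}}

```text
t: 0.77
eef_pos: [0.3987, 0.3043, 0.2294]
tool_rot: [-0.0, 0.625, 0.781, -0.0]
force: [1.0, 0.8, 0.5]
finger_gap: 1.004
```

Call:
{"api": "step_arm", "payload": {"delta_pos": [[-0.0399,0.0047,-0.002],[-0.0392,0.0091,-0.002],[-0.0379,0.0135,-0.002],[-0.0362,0.0176,-0.002],[-0.0339,0.0216,-0.002],[-0.0313,0.0252,-0.002],[-0.0283,0.0286,-0.002],[-0.0249,0.0316,-0.002]], "rot": [[0,0,0.1124],[0,0,0.1124],[0,0,0.1124],[0,0,0.1124],[0,0,0.1124],[0,0,0.1124],[0,0,0.1124],[0,0,0.1124]], "fingers": [1,1,1,1,1,1,1,1]}}

```text
t: 1.43
eef_pos: [0.507, 0.0013, 0.2457]
tool_rot: [-0.0, 0.902, 0.432, 0.0]
force: [1.4, 0.6, 0.5]
finger_gap: 1.0
```

Call:
{"api": "step_arm", "payload": {"delta_pos": [[-0.0212,0.0342,-0.002],[-0.0172,0.0363,-0.002],[-0.0131,0.038,-0.002],[-0.0087,0.0393,-0.002],[-0.0042,0.04,-0.002],[0.0003,0.0402,-0.002],[0.0048,0.04,-0.002],[0.0092,0.0392,-0.002]], "rot": [[0,0,0.1124],[0,0,0.1124],[0,0,0.1124],[0,0,0.1124],[0,0,0.1124],[0,0,0.1124],[0,0,0.1124],[0,0,0.1124]], "fingers": [1,1,1,1,1,1,1,1]}}

```text
t: 2.1
eef_pos: [0.6156, -0.3013, 0.2611]
tool_rot: [-0.0, 1.0, -0.003, -0.0]
force: [-0.3, 1.4, 0.7]
finger_gap: 1.001
```

```bash
python3 -c "
from h import *
report(); im,c=snap('wrist','w1'); report()
for k in blobs(im,(0,190,60),(4,255,255),150)[:4]:
    e=cv2.fitEllipse(k); print(e,onz(c,e[0],.105).round(4),onz(c,e[0],.09).round(4))
np.savez('w1.npz',im=im,K=c[0],R=c[1],t=c[2])"
```

```text
t 2.1 p [ 0.6156 -0.3013  0.2611] yawY -90.32 tilt z [-6.e-04  3.e-04 -1.e+00] F [-0.3  1.4  0.7] gap 1.001 q [-0.23  0.54  0.89  1.56 -0.43  1.25 -0.85]
t 2.15 p [ 0.6155 -0.3086  0.2609] yawY -91.14 tilt z [-0.0012 -0.004  -1.    ] F [-7.4  1.7 -1.5] gap 1.0 q [-0.22  0.55  0.89  1.55 -0.44  1.25 -0.85]
((260.8907165527344, 157.08599853515625), (30.458120346069336, 31.01340675354004), 48.239627838134766) [ 0.6396 -0.3074  0.105 ] [ 0.637  -0.3076  0.09  ]
```

View pics/w1.png

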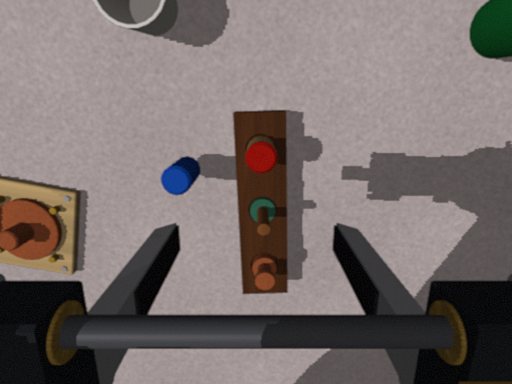

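Call:
{"api": "step_arm", "payload": {"delta_pos": [[0.004,0,0.02],[0.004,0,0.02],[0.005,0,0.02],[0.005,0,0.02],[0.005,0.0035,0.01],[0,0.0035,0],[0,0,0],[0,0,0]], "rot": [[0,0,0],[0,0,0],[0,0,0],[0,0,0],[0,0,0],[0,0,0],[0,0,0],[0,0,0]], "fingers": [1,1,1,1,1,1,1,1]}}

```text
t: 2.82
eef_pos: [0.6381, -0.3077, 0.1727]
tool_rot: [0.0, 1.0, -0.001, 0.0]
force: [0.1, 0.4, 1.0]
finger_gap: 0.997
```

```bash
python3 -c "
from h import *
report(); im,c=snap('wrist','w2'); 
for k in blobs(im,(0,190,60),(4,255,255),150)[:4]:
    e=cv2.fitEllipse(k); print(e,onz(c,e[0],.105).round(4))
plan((.638,-.3075,.0725),-90,8)"
```

```text
t 2.82 p [ 0.6381 -0.3077  0.1727] yawY -90.09 tilt z [ 8.e-04 -9.e-04 -1.e+00] F [0.1 0.4 1. ] gap 0.997 q [-0.17  0.65  0.82  1.59 -0.51  1.13 -0.8 ]
((254.36929321289062, 203.72027587890625), (39.21601867675781, 40.965301513671875), 71.05427551269531) [ 0.6406 -0.3075  0.105 ]
[[-0.0, -0.0, 0.0125], [-0.0001, -0.0, 0.0126], [-0.0, -0.0, 0.0125], [-0.0001, -0.0, 0.0126], [-0.0, -0.0, 0.0125], [-0.0001, -0.0, 0.0126], [-0.0, -0.0, 0.0125], [-0.0001, -0.0001, 0.0126]]
rz -0.0002 deg -0.01 end [ 0.638  -0.3075  0.0725] -90.0
```

Call:
{"api": "step_arm", "payload": {"delta_pos": [[0.001,0,0.02],[0.001,0,0.02],[0,0,0.02],[0,0,0.02],[0,0,0.012],[0,0,0.008],[0,0,0],[0,0,0]], "rot": [[0,0,0],[0,0,0],[0,0,0],[0,0,0],[0,0,0],[0,0,0],[0,0,0],[0,0,0]], "fingers": [1,1,1,1,0.7,0.6,0.5,0.3], "newtons": 20}}

```text
t: 3.53
eef_pos: [0.6404, -0.3071, 0.0723]
tool_rot: [0.0, 1.0, -0.0, 0.0]
force: [0.5, -0.4, 0.3]
finger_gap: 0.75
```

Call:
{"api": "step_arm", "payload": {"delta_pos": [[0,0,0],[0,0,0],[0,0,0],[0,0,0],[0,0,0],[0,0,0],[0,0,0],[0,0,0]], "rot": [[0,0,0],[0,0,0],[0,0,0],[0,0,0],[0,0,0],[0,0,0],[0,0,0],[0,0,0]], "fingers": [0,0,0,0,0,0,0,0], "newtons": 60}}

```text
t: 4.2
eef_pos: [0.6403, -0.3068, 0.0717]
tool_rot: [0.0, 1.0, -0.0, 0.0]
force: [-0.9, 1.4, 4.2]
finger_gap: 0.351
```

```bash
python3 -c "
from h import *
report(); plan((.60,-.20,.235),None,8)"
```

```text
t 4.2 p [ 0.6403 -0.3068  0.0717] yawY -90.05 tilt z [ 2.e-04 -1.e-04 -1.e+00] F [-0.9  1.4  4.2] gap 0.351 q [-0.13  0.75  0.74  1.66 -0.59  0.97 -0.75]
[[-0.005, -0.0133, -0.0204], [-0.005, -0.0133, -0.0204], [-0.0051, -0.0134, -0.0204], [-0.005, -0.0133, -0.0204], [-0.0051, -0.0134, -0.0204], [-0.005, -0.0133, -0.0204], [-0.0051, -0.0134, -0.0205], [-0.005, -0.0133, -0.0204]]
rz -0.0 deg -0.0 end [ 0.6   -0.2    0.235] -90.1
```

Call:
{"api": "step_arm", "payload": {"delta_pos": [[0,0,-0.01],[0,0,-0.02],[0,0,-0.025],[0,0,-0.03],[0,0,-0.03],[0,0,-0.02],[0,0,-0.01],[0,0,-0.005]], "rot": [[0,0,0],[0,0,0],[0,0,0],[0,0,0],[0,0,0],[0,0,0],[0,0,0],[0,0,0]], "fingers": [0,0,0,0,0,0,0,0]}}

```text
t: 4.87
eef_pos: [0.6405, -0.307, 0.2233]
tool_rot: [0.0, 1.0, -0.0, 0.001]
force: [-0.4, -0.1, -1.6]
finger_gap: 0.347
```

```bash
python3 -c "
from h import *
report(); plan((.531,.061,.225),-10.6,16)"
```

```text
t 4.87 p [ 0.6405 -0.307   0.2233] yawY -90.05 tilt z [ 1.8e-03 -5.0e-04 -1.0e+00] F [-0.4 -0.1 -1.6] gap 0.347 q [-0.19  0.61  0.85  1.54 -0.48  1.21 -0.83]
[[-0.0069, -0.023, -0.0001], [-0.0048, -0.0235, -0.0001], [-0.0028, -0.0238, -0.0001], [-0.0007, -0.024, -0.0001], [0.0014, -0.024, -0.0001], [0.0034, -0.0237, -0.0001], [0.0055, -0.0234, -0.0001], [0.0075, -0.0228, -0.0002]]
[[0.0094, -0.0221, -0.0001], [0.0113, -0.0212, -0.0002], [0.0131, -0.0201, -0.0001], [0.0148, -0.0189, -0.0002], [0.0163, -0.0175, -0.0001], [0.0178, -0.0161, -0.0002], [0.0192, -0.0145, -0.0001], [0.0203, -0.0127, -0.0002]]
rz -0.0867 deg -4.97 end [0.531 0.061 0.225] -10.6
```

Call:
{"api": "step_arm", "payload": {"delta_pos": [[-0.0069,-0.023,0],[-0.0048,-0.0235,0],[-0.0028,-0.0238,0],[-0.0007,-0.024,0],[0.0014,-0.024,0],[0.0034,-0.0237,0],[0.0055,-0.0234,0],[0.0075,-0.0228,0]], "rot": [[0,0,-0.0867],[0,0,-0.0867],[0,0,-0.0867],[0,0,-0.0867],[0,0,-0.0867],[0,0,-0.0867],[0,0,-0.0867],[0,0,-0.0867]], "fingers": [0,0,0,0,0,0,0,0]}}

```text
t: 5.53
eef_pos: [0.5844, -0.1214, 0.2204]
tool_rot: [-0.0, 0.94, 0.342, -0.001]
force: [-1.2, -0.4, -1.0]
finger_gap: 0.354
```

Call:
{"api": "step_arm", "payload": {"delta_pos": [[0.0094,-0.0221,0],[0.0113,-0.0212,0],[0.0131,-0.0201,0],[0.0148,-0.0189,0],[0.0163,-0.0175,0],[0.0178,-0.0161,0],[0.0192,-0.0145,0],[0.0203,-0.0127,0]], "rot": [[0,0,-0.0867],[0,0,-0.0867],[0,0,-0.0867],[0,0,-0.0867],[0,0,-0.0867],[0,0,-0.0867],[0,0,-0.0867],[0,0,-0.0867]], "fingers": [0,0,0,0,0,0,0,0]}}

```text
t: 6.2
eef_pos: [0.5295, 0.0624, 0.2205]
tool_rot: [-0.0, 0.768, 0.641, -0.001]
force: [-0.0, 0.5, 0.3]
finger_gap: 0.353
```

Call:
{"api": "step_arm", "payload": {"delta_pos": [[0,0,0],[0,0,0],[0,0,0],[0,0,0],[0,0,0],[0,0,0],[0,0,0],[0,0,0]], "rot": [[0,0,0],[0,0,0],[0,0,0],[0,0,0],[0,0,0],[0,0,0],[0,0,0],[0,0,0]], "fingers": [0,0,0,0,0,0,0,0]}}

```text
t: 6.87
eef_pos: [0.5308, 0.061, 0.2215]
tool_rot: [0.0, 0.769, 0.639, -0.0]
force: [-0.1, -0.4, 0.5]
finger_gap: 0.35
```

```bash
python3 -c "
from h import *
report(); im,c=snap('wrist','w3'); np.savez('w3.npz',im=im,K=c[0],R=c[1],t=c[2])
print('slot guess px',proj(c,(.542,.120,.015)),proj(c,(.542,.120,.067)),proj(c,(.522,.015,.026)))"
```

```text
t 6.87 p [0.5308 0.061  0.2215] yawY -10.61 tilt z [-1.e-04 -1.e-04 -1.e+00] F [-0.1 -0.4  0.5] gap 0.35 q [-0.71  0.2   0.55  1.94 -0.12  1.03 -0.29]
slot guess px [255.61660613 117.74166481] [255.53244799 120.56462882] [255.25459014 208.12948451]
```

View pics/w3.png

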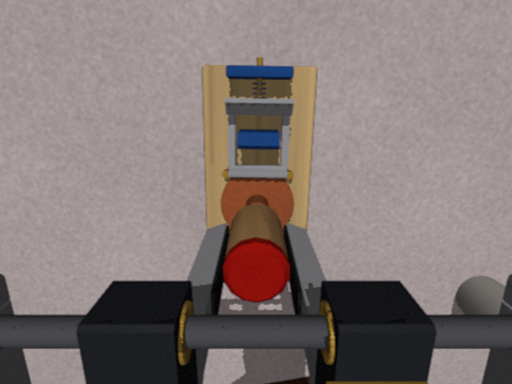

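```bash
python3 - <<'E'
from h import *
d=np.load('w3.npz');im=d['im'];c=(d['K'],d['R'],d['t'])
cv2.imwrite('pics/w3c.png',cv2.resize(im[55:170,200:320],None,fx=5,fy=5,interpolation=cv2.INTER_CUBIC)[:,:,::-1])
p,R,s=tf()
for k in blobs(im,(108,150,50),(125,255,255),60)[:3]:
    x,y,w,h=cv2.boundingRect(k); print('blue',x,y,w,h)
print('cam',R.T@(-c[1].T@c[2]-p))
# terracotta disc
for k in blobs(im,(3,120,60),(10,230,255),200)[:3]: print('terra',cv2.boundingRect(k),np.round(cv2.minEnclosingCircle(k)[0],1))
for n,uv,z in(('baseL',(203,150),.015),('baseR',(316,66),.015),('baseTL',(203,66),.015),('baseR2',(310,200),.015)): print(n,onz(c,uv,z).round(4))
E
```

```text
blue 238 130 41 19
blue 227 66 66 12
cam [ 0.08000792  0.00082858 -0.17088045]
terra (221, 178, 72, 50) [256.8 203. ]
baseL [0.4735 0.0946 0.015 ]
baseR [0.6181 0.1628 0.015 ]
baseTL [0.4948 0.1858 0.015 ]
baseR2 [0.5903 0.0093 0.015 ]
```

View pics/w3c.png

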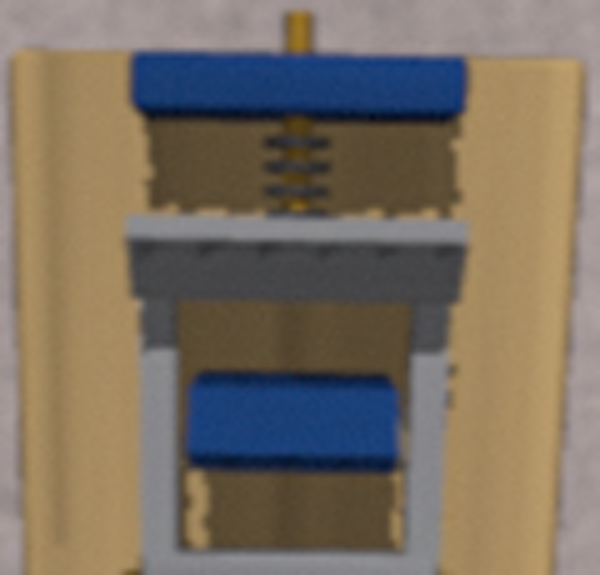

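```bash
python3 - <<'E'
from h import *
d=np.load('w3.npz');im=d['im'];c=(d['K'],d['R'],d['t']); ca=cam('top')
f=lambda x,y:(200+x/5,55+y/5)
P={'rear':(f(299.5,60),.067),'tailtop':(f(297,240),.067),'tailbot':(f(297,300),.05),'post+':(f(293,375),.045),'post-':(f(293,460),.06),'postmid':(f(293,420),.067)}
W={k:onz(c,uv,z) for k,(uv,z) in P.items()}
# lid circle: contour left/right arcs
k=blobs(im,(3,120,60),(10,230,255),200)[0][:,0,:].astype(float)
pts=np.array([onz(c,q,.026)[:2] for q in k if (q[0]<236 or q[0]>279) and q[1]>182])
from scipy.optimize import least_squares
r=least_squares(lambda v:np.hypot(*(pts-v[:2]).T)-v[2],[.522,.015,.045]); print('lid',r.x,len(pts),np.sqrt(2*r.cost/len(pts)))
L=r.x[:2]
for n,w in W.items():
    e=w[:2]-L; print(n,w.round(4),'dist',np.hypot(*e).round(4),'ang',np.degrees(np.arctan2(e[1],e[0])).round(2))
for a in(78,78.5,79,79.5): print(a,L+.107*np.array([np.cos(np.radians(a)),np.sin(np.radians(a))]))
l,rr=onz(c,f(127,240),.067),onz(c,f(467,240),.067); print('tail width',np.linalg.norm(l-rr),'perp ang',np.degrees(np.arctan2(*(l-rr)[1::-1])))
l,rr=onz(c,f(188,420),.067),onz(c,f(398,420),.067); print('post width',np.linalg.norm(l-rr))
E
```

```text
lid [0.52597285 0.02216837 0.04219467] 111 0.002807154953761945
rear [0.5553 0.1686 0.067 ] dist 0.1493 ang 78.67
tailtop [0.5489 0.136  0.067 ] dist 0.1161 ang 78.63
tailbot [0.5468 0.1238 0.05  ] dist 0.1038 ang 78.42
post+ [0.5431 0.1083 0.045 ] dist 0.0878 ang 78.73
post- [0.5401 0.0924 0.06  ] dist 0.0716 ang 78.62
postmid [0.5417 0.1014 0.067 ] dist 0.0808 ang 78.77
78 [0.54821941 0.12683017]
78.5 [0.54730522 0.12702032]
79 [0.54638942 0.12720248]
79.5 [0.54547206 0.12737665]
tail width 0.06709770696728613 perp ang 169.4609589525428
post width 0.04273605198037372
```

```bash
python3 - <<'E'
from h import *
d=np.load('w3.npz');im=d['im'];c=(d['K'],d['R'],d['t']); p,R,s=tf()
k=blobs(im,(0,190,60),(4,255,255),150)[0]; e=cv2.fitEllipse(k); print(e)
w=onz(c,e[0],.2548); o=R.T@(w-p); print('peg off in tool',o.round(4))
h=onz(c,(e[0][0]+e[1][1]/2,e[0][1]),.2548); print('radius',np.linalg.norm(h-w))
dr=np.array([np.cos(np.radians(78.65)),np.sin(np.radians(78.65)),0])
S=np.array([.5463,.1232,0]); aim=S-.004*dr
off=R@np.array([o[0],o[1],0]); print('S',S,'aim peg',aim,'tcp',aim-off)
t=aim-off; plan((t[0],t[1],.14),-11.3,8)
E
```

```text
((255.94540405273438, 269.4866638183594), (62.04603958129883, 65.97583770751953), 92.71659088134766)
peg off in tool [ 0.0009  0.0008 -0.0334]
radius 0.0159973644843185
S [0.5463 0.1232 0.    ] aim peg [0.54551279 0.11927823 0.        ] tcp [5.44534608e-01 1.18508528e-01 1.30119617e-07]
[[0.0074, 0.0004, 0.0102], [0.0074, 0.0004, 0.0102], [0.0074, 0.0003, 0.0102], [0.0074, 0.0003, 0.0102], [0.0074, 0.0003, 0.0102], [0.0073, 0.0003, 0.0101], [0.0074, 0.0004, 0.0102], [0.0073, 0.0003, 0.0101]]
rz 0.0015 deg 0.09 end [0.5445 0.1185 0.14  ] -11.3
```

Call:
{"api": "step_arm", "payload": {"delta_pos": [[0.0074,0.0004,0.01],[0.0074,0.0004,0.01],[0.0074,0.0004,0.01],[0.0074,0.0004,0.01],[0.0074,0.0004,0.01],[0.0074,0.0004,0.01],[0.0074,0.0002,0.01],[0.0074,0.0002,0.011]], "rot": [[0,0,0.0015],[0,0,0.0015],[0,0,0.0015],[0,0,0.0015],[0,0,0.0015],[0,0,0.0015],[0,0,0.0015],[0,0,0.0015]], "fingers": [0,0,0,0,0,0,0,0]}}

```text
t: 7.58
eef_pos: [0.5448, 0.1196, 0.1394]
tool_rot: [0.0, 0.773, 0.634, -0.0]
force: [0.1, -0.0, -0.6]
finger_gap: 0.354
```

Call:
{"api": "step_arm", "payload": {"delta_pos": [[0,0,0],[0,0,0],[0,0,0],[0,0,0],[0,0,0],[0,0,0],[0,0,0],[0,0,0]], "rot": [[0,0,0],[0,0,0],[0,0,0],[0,0,0],[0,0,0],[0,0,0],[0,0,0],[0,0,0]], "fingers": [0,0,0,0,0,0,0,0]}}

```text
t: 8.25
eef_pos: [0.5447, 0.1188, 0.1407]
tool_rot: [-0.0, 0.773, 0.634, 0.0]
force: [-0.2, -0.0, -1.8]
finger_gap: 0.353
```

```bash
python3 -c "
from h import *
report(); im,c=snap('side'); 
u,v=map(int,proj(c,(.545,.119,.08))); print(u,v)
cv2.imwrite('pics/s2.png',cv2.resize(im[v-50:v+50,u-60:u+60],None,fx=5,fy=5,interpolation=cv2.INTER_CUBIC)[:,:,::-1])"
```

```text
t 8.25 p [0.5447 0.1188 0.1407] yawY -11.27 tilt z [ 3.e-04  3.e-04 -1.e+00] F [-0.2 -0.  -1.8] gap 0.353 q [-0.73  0.34  0.49  1.97 -0.21  0.88 -0.33]
258 152
```

View pics/s2.png

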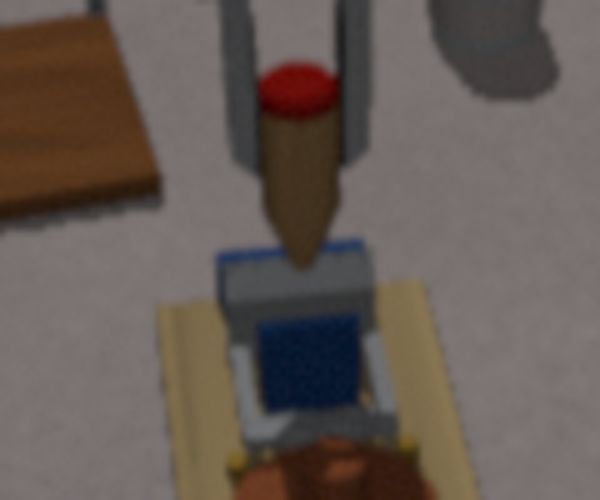

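Call:
{"api": "step_arm", "payload": {"delta_pos": [[0,0,0.005],[0,0,0.005],[0,0,0.005],[0,0,0.005],[0,0,0.005],[0,0,0.005],[0,0,0.005],[0,0,0.005]], "rot": [[0,0,0],[0,0,0],[0,0,0],[0,0,0],[0,0,0],[0,0,0],[0,0,0],[0,0,0]], "fingers": [0,0,0,0,0,0,0,0]}}

```text
t: 8.97
eef_pos: [0.5452, 0.1194, 0.1004]
tool_rot: [-0.0, 0.773, 0.634, 0.001]
force: [0.5, 7.0, 14.5]
finger_gap: 0.352
```

```bash
python3 -c "
from h import *
report()"
```

```text
t 8.97 p [0.5452 0.1194 0.1004] yawY -11.25 tilt z [ 1.e-03  8.e-04 -1.e+00] F [ 0.5  7.  14.5] gap 0.352 q [-0.71  0.4   0.47  1.99 -0.25  0.8  -0.29]
```

Call:
{"api": "step_arm", "payload": {"delta_pos": [[0.0005,0,0.003],[0.0005,0,0.003],[0.0005,0,0.003],[0.0005,0,0.003],[0,0,0.003],[0,0,0],[0,0,0],[0,0,0]], "rot": [[0,0,0],[0,0,0],[0,0,0],[0,0,0],[0,0,0],[0,0,0],[0,0,0],[0,0,0]], "fingers": [0,0,0,0,0,0,0,0]}}

```text
t: 9.63
eef_pos: [0.5475, 0.1238, 0.0865]
tool_rot: [0.0, 0.773, 0.635, 0.003]
force: [6.3, 12.3, 3.8]
finger_gap: 0.353
```

```bash
python3 -c "
from h import *
report()"
```

```text
t 9.63 p [0.5475 0.1238 0.0865] yawY -11.16 tilt z [ 0.0049  0.0035 -1.    ] F [ 6.3 12.3  3.8] gap 0.353 q [-0.7   0.42  0.46  2.   -0.26  0.77 -0.28]
```

Call:
{"api": "step_arm", "payload": {"delta_pos": [[0.001,0.001,0.002],[0.001,0.0005,0.002],[0.001,0,0.002],[0,0,0.002],[0,0,0.002],[0,0,0.001],[0,0,0],[0,0,0]], "rot": [[0,0,0],[0,0,0],[0,0,0],[0,0,0],[0,0,0],[0,0,0],[0,0,0],[0,0,0]], "fingers": [0,0,0,0,0,0,0,0]}}

```text
t: 10.3
eef_pos: [0.5487, 0.1253, 0.0763]
tool_rot: [-0.0, 0.773, 0.635, 0.002]
force: [-5.2, 5.8, 31.4]
finger_gap: 0.354
```

```bash
python3 -c "
from h import *
report()"
```

```text
t 10.3 p [0.5487 0.1253 0.0763] yawY -11.22 tilt z [ 0.0031  0.0031 -1.    ] F [-5.2  5.8 31.4] gap 0.354 q [-0.69  0.44  0.45  2.   -0.28  0.75 -0.28]
```

Call:
{"api": "step_arm", "payload": {"delta_pos": [[0,0,-0.0005],[0,0,-0.0005],[0,0,0],[0,0,0],[0,0,0],[0,0,0],[0,0,0],[0,0,0]], "rot": [[0,0,0],[0,0,0],[0,0,0],[0,0,0],[0,0,0],[0,0,0],[0,0,0],[0,0,0]], "fingers": [0,0,0.6,0.6,0.6,0.6,0.6,0.6]}}

```text
t: 10.97
eef_pos: [0.5469, 0.1233, 0.0753]
tool_rot: [-0.0, 0.773, 0.634, -0.0]
force: [0.1, 0.4, 0.3]
finger_gap: 0.6
```

```bash
python3 -c "
from h import *
report(); im,c=snap('side'); 
u,v=map(int,proj(c,(.545,.119,.08))); print(u,v)
cv2.imwrite('pics/s3.png',cv2.resize(im[v-50:v+70,u-60:u+60],None,fx=5,fy=5,interpolation=cv2.INTER_CUBIC)[:,:,::-1])"
```

```text
t 10.97 p [0.5469 0.1233 0.0753] yawY -11.27 tilt z [-3.e-04 -2.e-04 -1.e+00] F [0.1 0.4 0.3] gap 0.6 q [-0.69  0.44  0.45  2.   -0.27  0.76 -0.28]
258 152
```

View pics/s3.png

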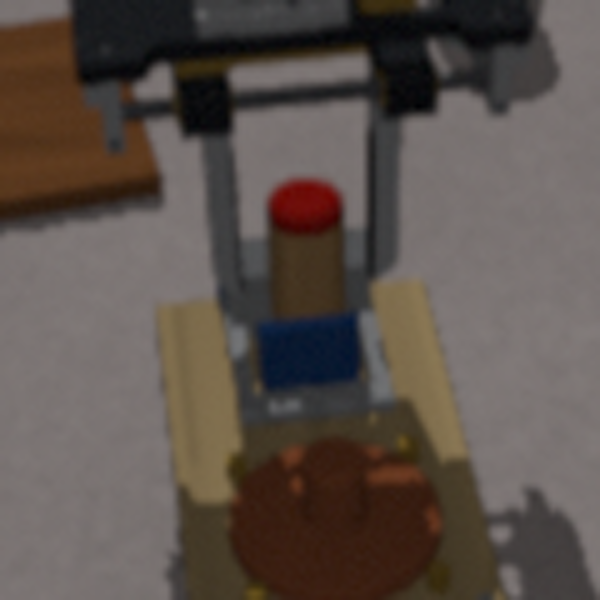

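Call:
{"api": "step_arm", "payload": {"delta_pos": [[0,0,-0.005],[0,0,-0.01],[0,0,-0.02],[0,0,-0.025],[0,0,-0.025],[0,0,-0.025],[0,0,-0.02],[-0.005,0,-0.01]], "rot": [[0,0,0],[0,0,0],[0,0,0],[0,0,0],[0,0,0],[0,0,0],[0,0,0],[0,0,0]], "fingers": [0.6,0.6,0.6,0.6,0.6,0.6,0.6,0.6]}}

```text
t: 11.68
eef_pos: [0.5471, 0.1193, 0.2188]
tool_rot: [0.0, 0.773, 0.635, 0.002]
force: [0.2, -0.0, 0.7]
finger_gap: 0.601
```

Call:
{"api": "step_arm", "payload": {"delta_pos": [[-0.02,0,0],[-0.025,0,0],[-0.025,0,0],[-0.02,0,0],[-0.01,0,0],[0,0,0],[0,0,0],[0,0,0]], "rot": [[0,0,0],[0,0,0],[0,0,0],[0,0,0],[0,0,0],[0,0,0],[0,0,0],[0,0,0]], "fingers": [0.6,0.6,0.6,0.6,0.6,0.6,0.6,0.6]}}

```text
t: 12.35
eef_pos: [0.5268, 0.0218, 0.2154]
tool_rot: [-0.0, 0.773, 0.635, -0.0]
force: [0.2, 0.3, 0.1]
finger_gap: 0.601
```

```bash
python3 - <<'E'
from h import *
report(); im,c=snap('wrist','w4'); np.savez('w4.npz',im=im,K=c[0],R=c[1],t=c[2])
for k in blobs(im,(0,190,60),(4,255,255),150)[:2]:
    e=cv2.fitEllipse(k); print('red',np.round(e[0],1),e[1],onz(c,e[0],.110).round(4))
for k in blobs(im,(3,100,40),(12,240,255),200)[:3]:
    e=cv2.fitEllipse(cv2.convexHull(k)); print('terra',np.round(e[0],1),np.round(e[1],1),onz(c,e[0],.026).round(4))
print(proj(c,(.527,.0215,.059)),proj(c,(.527,.0215,.026)))
E
```

```text
t 12.35 p [0.5268 0.0218 0.2154] yawY -11.18 tilt z [-1.e-04  1.e-04 -1.e+00] F [0.2 0.3 0.1] gap 0.601 q [-0.66  0.2   0.57  1.96 -0.13  1.02 -0.23]
red [257.3  70.2] (38.3499755859375, 41.187557220458984) [0.5485 0.1228 0.11  ]
terra [254.1 172.7] [75.5 75.8] [0.5251 0.021  0.026 ]
terra [326.2 372.6] [33.8 40.1] [ 0.5688 -0.2821  0.026 ]
[255.56699358 178.68981571] [255.61917719 171.90584749]
```

View pics/w4.png

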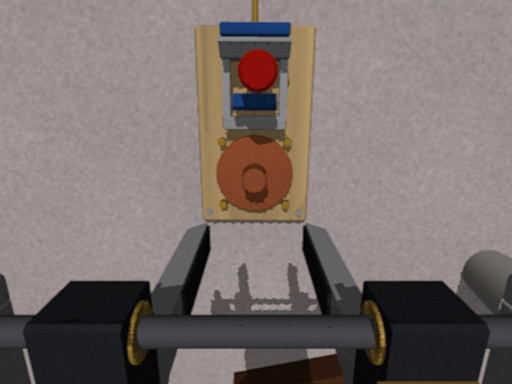

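Call:
{"api": "step_arm", "payload": {"delta_pos": [[-0.0006,-0.0008,0.03],[-0.0006,-0.0008,0.03],[0,0,0.03],[0,0,0.03],[0,0,0.025],[0,0,0.015],[0,0,0.01],[0,0,0.007]], "rot": [[0,0,0],[0,0,0],[0,0,0],[0,0,0],[0,0,0],[0,0,0],[0,0,0],[0,0,0]], "fingers": [0.6,0.6,0.6,0.6,0.6,0.6,0.6,0.6], "newtons": 20}}

```text
t: 13.07
eef_pos: [0.5245, 0.0203, 0.0373]
tool_rot: [-0.0, 0.773, 0.635, -0.001]
force: [0.3, -0.6, 1.1]
finger_gap: 0.597
```

Call:
{"api": "step_arm", "payload": {"delta_pos": [[0,0,0],[0,0,0],[0,0,0],[0,0,0],[0,0,0],[0,0,0],[0,0,0],[0,0,0]], "rot": [[0,0,0],[0,0,0],[0,0,0],[0,0,0],[0,0,0],[0,0,0],[0,0,0],[0,0,0]], "fingers": [0.6,0.3,0,0,0,0,0,0], "newtons": 25}}

```text
t: 13.73
eef_pos: [0.525, 0.0198, 0.039]
tool_rot: [0.0, 0.773, 0.634, 0.0]
force: [-1.9, 1.3, 8.4]
finger_gap: 0.289
```

```bash
python3 -c "
from h import *
report()"
```

```text
t 13.73 p [0.525  0.0198 0.039 ] yawY -11.25 tilt z [ 6.e-04  5.e-04 -1.e+00] F [-1.9  1.3  8.4] gap 0.289 q [-0.54  0.46  0.47  2.1  -0.33  0.65 -0.04]
```

Call:
{"api": "step_arm", "payload": {"delta_pos": [[0,0,-0.003],[0,0,-0.005],[0,0,-0.008],[0,0,-0.012],[0,0,-0.015],[0,0,-0.01],[0,0,0],[0,0,0]], "rot": [[0,0,0],[0,0,0],[0,0,0],[0,0,0],[0,0,0],[0,0,0],[0,0,0],[0,0,0]], "fingers": [0,0,0,0,0,0,0,0]}}

```text
t: 14.4
eef_pos: [0.5251, 0.0199, 0.0922]
tool_rot: [0.0, 0.773, 0.634, 0.001]
force: [-0.1, 0.1, -1.5]
finger_gap: 0.288
```

```bash
python3 - <<'E'
from h import *
report(); im,c=snap('side','s4'); ct=cam('top'); b=np.load('m.npz')
# board: refine from first side image, hue mask
im=b['b']; c=cam('side'); roi=im.copy(); roi[:100]=0; roi[160:]=0; roi[:,:150]=0; roi[:,235:]=0
k=blobs(roi,(5,140,40),(20,255,255),500)
if k:
    q=cv2.approxPolyDP(cv2.convexHull(k[0]),6,True)[:,0,:]; print(q.tolist()); print([onz(c,p,.015)[:2].round(3).tolist() for p in q])
plan((.438,.371,.2),None,16)
E
```

```text
t 14.4 p [0.5251 0.0199 0.0922] yawY -11.24 tilt z [ 1.4e-03  7.0e-04 -1.0e+00] F [-0.1  0.1 -1.5] gap 0.288 q [-0.59  0.37  0.52  2.07 -0.27  0.76 -0.1 ]
[[218, 105], [228, 139], [162, 151], [156, 115]]
[[0.531, 0.434], [0.515, 0.274], [0.35, 0.284], [0.36, 0.446]]
[[0.0205, -0.0096, -0.0068], [0.0205, -0.0096, -0.0068], [0.0205, -0.0096, -0.0068], [0.0205, -0.0096, -0.0068], [0.0205, -0.0096, -0.0068], [0.0205, -0.0096, -0.0068], [0.0205, -0.0096, -0.0068], [0.0204, -0.0096, -0.0068]]
[[0.0205, -0.0096, -0.0067], [0.0204, -0.0096, -0.0068], [0.0205, -0.0096, -0.0067], [0.0204, -0.0096, -0.0068], [0.0205, -0.0096, -0.0067], [0.0204, -0.0096, -0.0068], [0.0205, -0.0095, -0.0067], [0.0204, -0.0096, -0.0068]]
rz -0.0 deg -0.0 end [0.438 0.371 0.2  ] -11.2
```

View pics/s4.png

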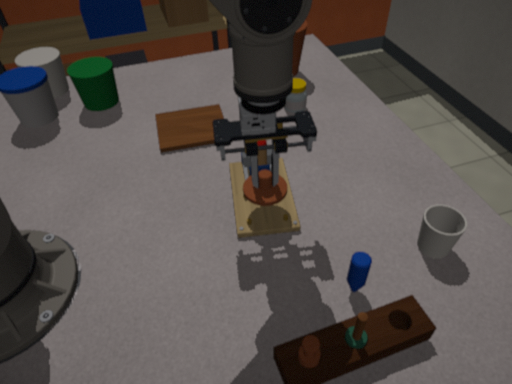

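Call:
{"api": "step_arm", "payload": {"delta_pos": [[0,0,-0.015],[0,0,-0.02],[0,0,-0.025],[0,0,-0.025],[0,0,-0.025],[0,0,-0.02],[0.005,-0.003,-0.015],[0.012,-0.006,-0.01]], "rot": [[0,0,0],[0,0,0],[0,0,0],[0,0,0],[0,0,0],[0,0,0],[0,0,0],[0,0,0]], "fingers": [0,0,0,0,0,0,0,0]}}

```text
t: 15.12
eef_pos: [0.5196, 0.0369, 0.2475]
tool_rot: [0.0, 0.774, 0.634, 0.0]
force: [-0.2, 1.2, -1.7]
finger_gap: 0.292
```

```bash
python3 -c "
from h import *
report(); plan((.435,.32,.25),None,15)"
```

```text
t 15.12 p [0.5196 0.0369 0.2475] yawY -11.38 tilt z [ 8.e-04 -2.e-04 -1.e+00] F [-0.2  1.2 -1.7] gap 0.292 q [-0.71  0.15  0.58  1.94 -0.09  1.08 -0.29]
[[0.0174, -0.0093, -0.0002], [0.0174, -0.0092, -0.0002], [0.0174, -0.0093, -0.0002], [0.0174, -0.0092, -0.0002], [0.0174, -0.0093, -0.0002], [0.0174, -0.0092, -0.0002], [0.0174, -0.0093, -0.0002], [0.0174, -0.0092, -0.0002]]
[[0.0174, -0.0093, -0.0001], [0.0174, -0.0092, -0.0002], [0.0174, -0.0093, -0.0001], [0.0174, -0.0092, -0.0002], [0.0174, -0.0093, -0.0001], [0.0173, -0.0092, -0.0002], [0.0174, -0.0093, -0.0001]]
rz -0.0 deg -0.0 end [0.435 0.32  0.25 ] -11.4
```

Call:
{"api": "step_arm", "payload": {"delta_pos": [[0.0174,-0.0093,0],[0.0174,-0.0093,0],[0.0174,-0.0093,0],[0.0174,-0.0093,0],[0.0174,-0.0093,0],[0.0174,-0.0093,0],[0.0174,-0.0093,0],[0.0174,-0.0093,0]], "rot": [[0,0,0],[0,0,0],[0,0,0],[0,0,0],[0,0,0],[0,0,0],[0,0,0],[0,0,0]], "fingers": [0,0,0,0,0,0,0,0]}}

```text
t: 15.78
eef_pos: [0.4727, 0.1899, 0.2457]
tool_rot: [-0.0, 0.773, 0.634, -0.001]
force: [0.4, 0.5, -0.4]
finger_gap: 0.288
```

Call:
{"api": "step_arm", "payload": {"delta_pos": [[0.0174,-0.0093,0],[0.0174,-0.0093,0],[0.0174,-0.0093,0],[0.0174,-0.0093,0],[0.0174,-0.0093,0],[0.0174,-0.0093,0],[0.0174,-0.0093,0],[0,0,0]], "rot": [[0,0,0],[0,0,0],[0,0,0],[0,0,0],[0,0,0],[0,0,0],[0,0,0],[0,0,0]], "fingers": [0,0,0,0,0,0,0,0]}}

```text
t: 16.45
eef_pos: [0.4314, 0.3248, 0.2453]
tool_rot: [-0.0, 0.772, 0.636, -0.001]
force: [-0.3, 0.5, -2.2]
finger_gap: 0.293
```

Call:
{"api": "step_arm", "payload": {"delta_pos": [[0,0,0],[0,0,0],[0,0,0],[0,0,0],[0,0,0],[0,0,0],[0,0,0],[0,0,0]], "rot": [[0,0,0],[0,0,0],[0,0,0],[0,0,0],[0,0,0],[0,0,0],[0,0,0],[0,0,0]], "fingers": [0,0,0,0,0,0,0,0]}}

```text
t: 17.12
eef_pos: [0.4334, 0.3212, 0.2465]
tool_rot: [-0.0, 0.773, 0.634, 0.0]
force: [0.5, 0.2, -2.0]
finger_gap: 0.288
```

```bash
python3 -c "
from h import *
report(); im,c=snap('wrist','w5'); np.savez('w5.npz',im=im,K=c[0],R=c[1],t=c[2])
print([proj(c,(x,y,.015)).round(1).tolist() for x,y in((.534,.438),(.517,.280),(.347,.291),(.359,.449))])"
```

```text
t 17.12 p [0.4334 0.3212 0.2465] yawY -11.27 tilt z [-0.e+00  1.e-04 -1.e+00] F [ 0.5  0.2 -2. ] gap 0.288 q [-1.08  0.18  0.37  1.89 -0.07  1.09 -0.88]
[[320.3, 51.8], [324.2, 182.8], [196.0, 199.0], [173.2, 72.9]]
```

View pics/w5.png

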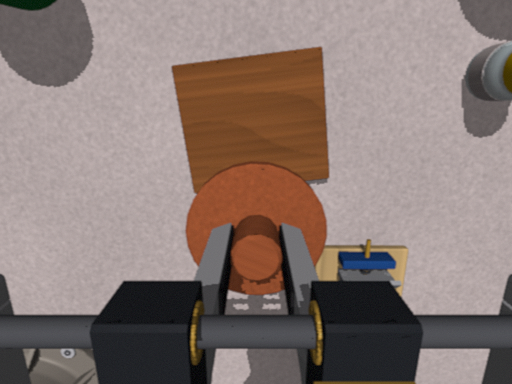

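```bash
python3 - <<'E'
from h import *
d=np.load('w5.npz');c=(d['K'],d['R'],d['t'])
w=np.array([onz(c,p,.015)[:2] for p in((174,67),(321,48),(328,179),(195,193))]);print(w.round(4).tolist(),[np.linalg.norm(w[i]-w[i-1]).round(3) for i in range(4)],w.mean(0), (w[0]+w[2])/2)
# lid in hand: knob top
e=w.mean(0); plan((*e,.08),None,8)
E
```

```text
[[0.3616, 0.4551], [0.5354, 0.4419], [0.5225, 0.2841], [0.3477, 0.2993]] [np.float64(0.156), np.float64(0.174), np.float64(0.158), np.float64(0.175)] [0.44180786 0.37009339] [0.44207707 0.36961373]
[[0.0062, -0.0002, 0.0208], [0.0062, -0.0002, 0.0208], [0.0062, -0.0002, 0.0208], [0.0062, -0.0001, 0.0208], [0.0062, -0.0002, 0.0208], [0.0062, -0.0001, 0.0208], [0.0062, -0.0002, 0.0209], [0.0062, -0.0001, 0.0208]]
rz -0.0 deg -0.0 end [0.4418 0.3701 0.08  ] -11.3
```

Call:
{"api": "step_arm", "payload": {"delta_pos": [[0.0062,0,0.02],[0.0062,0,0.025],[0.0062,0,0.028],[0.0062,0,0.03],[0.0062,0,0.028],[0.0062,0,0.02],[0.0062,0,0.012],[0.0062,-0.001,0.005]], "rot": [[0,0,0],[0,0,0],[0,0,0],[0,0,0],[0,0,0],[0,0,0],[0,0,0],[0,0,0]], "fingers": [0,0,0,0,0,0,0,0]}}

```text
t: 17.83
eef_pos: [0.4417, 0.3699, 0.0768]
tool_rot: [0.0, 0.773, 0.634, -0.001]
force: [-0.2, -0.2, -1.6]
finger_gap: 0.29
```

Call:
{"api": "step_arm", "payload": {"delta_pos": [[0,0,0.005],[0,0,0.006],[0,0,0.006],[0,0,0.006],[0,0,0.005],[0,0,0.004],[0,0,0.001],[0,0,0]], "rot": [[0,0,0],[0,0,0],[0,0,0],[0,0,0],[0,0,0],[0,0,0],[0,0,0],[0,0,0]], "fingers": [0,0,0,0,0,0,0,0]}}

```text
t: 18.5
eef_pos: [0.442, 0.3699, 0.0453]
tool_rot: [0.0, 0.773, 0.634, -0.0]
force: [0.9, 0.1, -1.0]
finger_gap: 0.293
```

```bash
python3 -c "
from h import *
report()"
```

```text
t 18.5 p [0.442  0.3699 0.0453] yawY -11.27 tilt z [-3.e-04 -3.e-04 -1.e+00] F [ 0.9  0.1 -1. ] gap 0.293 q [-1.04  0.49  0.29  1.98 -0.21  0.71 -0.81]
```

Call:
{"api": "step_arm", "payload": {"delta_pos": [[0,0,0.001],[0,0,0.001],[0,0,0.001],[0,0,0.001],[0,0,0.001],[0,0,0.001],[0,0,0.0005],[0,0,0]], "rot": [[0,0,0],[0,0,0],[0,0,0],[0,0,0],[0,0,0],[0,0,0],[0,0,0],[0,0,0]], "fingers": [0,0,0,0,0,0,0,0]}}

```text
t: 19.17
eef_pos: [0.442, 0.3701, 0.039]
tool_rot: [-0.0, 0.773, 0.634, -0.0]
force: [-0.6, -0.4, 2.1]
finger_gap: 0.292
```

Call:
{"api": "step_arm", "payload": {"delta_pos": [[0,0,0],[0,0,0],[0,0,0],[0,0,0],[0,0,0],[0,0,0],[0,0,0],[0,0,0]], "rot": [[0,0,0],[0,0,0],[0,0,0],[0,0,0],[0,0,0],[0,0,0],[0,0,0],[0,0,0]], "fingers": [0.35,0.4,0.5,0.6,0.6,0.6,0.6,0.6]}}

```text
t: 19.83
eef_pos: [0.4421, 0.3701, 0.039]
tool_rot: [-0.0, 0.773, 0.634, -0.0]
force: [0.0, 0.5, -0.4]
finger_gap: 0.602
```

Call:
{"api": "step_arm", "payload": {"delta_pos": [[0,0,-0.005],[0,0,-0.01],[0,0,-0.02],[0,0,-0.03],[0,0,-0.03],[0,0,-0.03],[0,0,-0.02],[0,0,-0.01]], "rot": [[0,0,0],[0,0,0],[0,0,0],[0,0,0],[0,0,0],[0,0,0],[0,0,0],[0,0,0]], "fingers": [0.6,0.6,0.6,0.6,0.6,0.6,0.6,0.6]}}

```text
t: 20.5
eef_pos: [0.443, 0.3707, 0.1978]
tool_rot: [-0.0, 0.773, 0.634, 0.002]
force: [1.0, 0.1, -0.1]
finger_gap: 0.605
```

Call:
{"api": "step_arm", "payload": {"delta_pos": [[0,0,-0.01],[0,0,-0.01],[0,0,0],[0,0,0],[0,0,0],[0,0,0],[0,0,0],[0,0,0]], "rot": [[0,0,0],[0,0,0],[0,0,0],[0,0,0],[0,0,0],[0,0,0],[0,0,0],[0,0,0]], "fingers": [0.6,0.6,0.6,0.6,0.6,0.6,0.6,0.6]}}

```text
t: 21.17
eef_pos: [0.442, 0.3699, 0.2134]
tool_rot: [0.0, 0.773, 0.634, -0.0]
force: [0.7, 0.5, 0.0]
finger_gap: 0.603
```

```bash
python3 -c "
from h import *
report(); im,c=snap('wrist','w6'); s,cs=snap('side')
for k in blobs(im,(3,150,40),(9,240,255),600)[:2]:
    e=cv2.fitEllipse(cv2.convexHull(k)); print(np.round(e,1) if 0 else e,onz(c,e[0],.026).round(4))
cv2.imwrite('pics/f.png',np.hstack([cv2.resize(im,(400,300)),cv2.resize(s[60:285,130:430],(400,300))])[:,:,::-1])"
```

```text
t 21.17 p [0.442  0.3699 0.2134] yawY -11.26 tilt z [-6.e-04 -8.e-04 -1.e+00] F [0.7 0.5 0. ] gap 0.603 q [-1.1   0.27  0.36  1.85 -0.11  1.04 -0.9 ]
((255.9745330810547, 170.85935974121094), (75.27742004394531, 75.37138366699219), 58.84529113769531) [0.4428 0.371  0.026 ]
```

View pics/f.png

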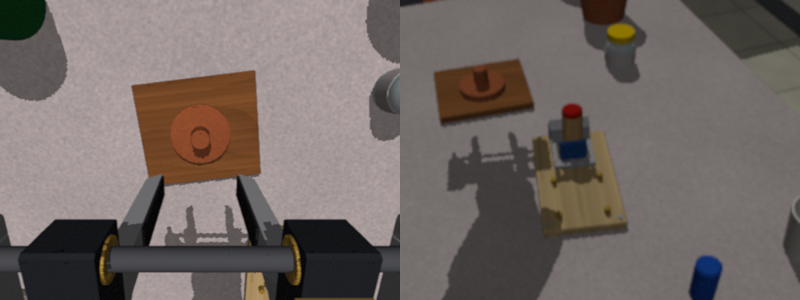

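```bash
python3 -c "
from h import *
robot.hand_in(); report()"
```

```text
the job is handed in; nothing more can be done
the job is handed in; nothing more can be done
```

The job is done and handed in at about 21 s of the 56 s allowed. I pushed the red-topped peg fully home, which wedged the catch open, and left it standing. Then I lifted the lid out by its knob and set it knob up on the board.

**Peg:** The arm's height at the bottom of the push matched the expected home height to within about 0.5 mm. The last push peaked near 31 N upward on the wrist, above the 20 N the task mentions but well under the 120 N limit. I read that as the peg bottoming on the slot floor. The final side picture shows it upright in the slot with the catch clear of the jig.

**Lid:** The set-down force was about 4 N. The last wrist picture puts the lid's centre at (0.443, 0.371), against a board centre measured at (0.442, 0.370). The gripper was clear at 0.21 m height, with the force reading about zero.

**Disagreements:**
- My slot estimate from the wrist camera was about 3–4 mm short of where the peg came to rest, and the post guided it over.
- The first circle fit of the lid was poor (42 mm radius instead of 45 mm), so I measured the lid again before grasping it.
- The side camera's board centre was about 1 cm off in y from the top and wrist views. I used the wrist view.

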